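# Find the shaft's flat and hold the locking collar on it

## Task

Take the top of the upright spindle shaft in the fingers and turn it until you feel its milled flat squarely facing the same way as the brass set-screw of the locking collar below. Then let go of the shaft, grip the collar and lift it up the shaft until the screw stands over the flat, about the middle of its length, without turning the shaft away. Finish while still holding the collar up there, steady, so that I can tighten the screw, and leave the other things on the bench where they are.

Things in the scene. Friction and masses are not known exactly. Their poses are not given: they have to be found in the camera images.
- spindle_base: green cast spindle stand, bolted to the bench: foot 130 x 96 x 12 mm (x, y, z), round bearing housing 60 mm in diameter up to 60 mm height. Origin: centre of the underside, on the shaft's axis; z up; its -x axis is the side where the collar's set-screw is
- shaft (a joint): turning of the upright dark steel shaft in its bearing, in rad, counter-clockwise from above positive. 0: the flat faces the stand's -x side, the same way as the set-screw. It starts between 0.5 and 1.6, so it must be turned clockwise. It turns with light friction (0.04 N m), stays where it is left, and stops at +-3.1
- shaft_top (a point): centre of the shaft's top end, 116 mm above the bench. The shaft is 24 mm thick; its uppermost 32 mm have one milled flat (bright face 19 mm wide, 5 mm deep), so it measures 19 mm across the flat and 24 mm elsewhere. Pads closed across the flat settle squarely on it
- flat (a point): middle of the flat, on its face, 100 mm above the bench and 7 mm from the axis; the flat runs from 84 to 116 mm height. The flat faces along this point's own -x axis
- collar (a joint): height in m by which the locking collar is lifted along the shaft; 0: down on the bearing housing, upper stop 0.055. Two dowels under it keep it from turning in the stand; it slides easily and falls back when let go. At 0.029 the screw is over the middle of the flat
- screw (a point): outer end of the brass set-screw, 29 mm from the shaft's axis, at half height of the collar. The collar is an aluminium ring, 44 mm outer diameter, 22 mm high, about 150 g, its underside at 60 mm and its top at 82 mm above the bench when down; the shaft stands 34 mm out of it. The screw head is 9 mm thick and sticks out 6.5 mm on one side only (the point's -x side); the other sides are clear to grip
- note_pad: bystander: green note pad, 76 x 78 x 11 mm, origin at its underside's centre
- round_tin: bystander: small round grey tin, 50 mm across, 22 mm high, origin at its underside's centre
- bench_block: bystander: steel bench block, 62 x 62 x 18 mm, origin at its underside's centre
- tea_mug: bystander: dotted mug, 93 mm high, origin at its underside's centre
Mind the look-alikes: they are no part of the job. Of the things that look like the spindle_base, the larger one is meant.

How it is judged:
By the outcome, as a careful person would: the job done as asked, in the order asked, and still so for the second after the job is handed in, while the arm keeps its last pose, push and grip.
It also fails if it takes over 38 s, if anything falls off the work surface, if the arm or the gripper's body presses on something with over 40 N, if the wrist force passes 120 N, or if a joint passes its speed limit or range.

## Robot

A 6-joint arm with a two-finger parallel gripper is mounted at the origin on a cart in front of the work surface, level with it; the furniture and walls round the work are solid. World frame = base frame: x ahead of the robot, y to its left, z up, the work surface at z = 0. Lengths are in m, angles in rad, forces in N, time in s.
With the tool pointing down it reaches from about 0.25 to 0.775 m from the base axis. Payload 8.9 kg.
Tool frame: the origin (TCP) lies midway between the tips of the shut fingers; the grasp point (between the pads) lies 19 mm behind it; z points along the fingers, y is the line along which they close (so a half turn about z gives the same grasp; the last joint's range is limited). The gripper opens to 85 mm and grips with 20 to 120 N. Pads are 22 mm wide; open, the fingers measure 114 mm over their backs; the gripper's body (76 mm by 85 mm) begins 54 mm behind the grasp point. The pads swing forward as they close: fully open they stand 13 mm farther back than shut.
Start: joints at [-0.139, 0.291, -0.153, 1.127, 0, 1.431], TCP at [0.525, 0, 0.206] pointing down, gripper open.
Joint ranges: [-2.52, 2.52], [-0.91, 1.74], [-1.3, 1.37], [-1.96, 2.02], [-1.52, 1.47], [-3.14, 3.14]. Speed limits (rad/s): [2.22, 2.22, 2.79, 3.14, 3.14, 3.14].

## Interface

Orientations are given as a rotation vector (axis times angle).
In Python, from station import robot gives the robot as it stands.
- The arm moves only by the shell command python3 -m handwheel 'ROWS'. ROWS is JSON, a list of rows, each a list of 7 numbers: the turn, a rotation vector about the tool's x, y, z in rad, then the shift along the tool's x, y, z in mm, then the closure, from -1 (fully open) to 1 (shut), so that 0 is half open. In form: [[wx, wy, wz, tx, ty, tz, gripper], ...]. A call has exactly 5 rows; each row shifts and turns the commanded pose from where the row before left it, along the tool's axes as they then stand; what a row does not reach is not made up. A row lasts 1/8 s, in which the tool goes at most 62.5 mm and 10.7 degrees, less where a joint would pass 70% of its speed; a pose out of reach is approached as far as the arm can. A call is refused whole if a number of a shift passes 62.5 or a number of a turn 0.188, either way. A call with a gripper value outside its range is refused whole. The fingers move at their own pace and stop on an object; the grip force is fixed at half the most. Time passes only in rows, so rows that do not move let the fingers close, or fill a call up. It gives the time, the measured TCP pose, the force, the opening and the grip force at its end, in the units of the state.
- robot.sense(): the state, without advancing time (a new reading comes with each control period).
- robot.grab_frame(name): name is "scene" or "side" or "wrist"; returns (picture, depth): 384x512x3 uint8, red, green, blue; 384x512 float32, m along the optical axis (not along the pixel's ray), 0 where there is no reading.
- robot.calibration(name): a dict with "camera_matrix" (3x3 intrinsics, pixels), "camera_from_world" (4x4, takes a point from world to camera coordinates). Camera axes: x right, y down, z forward; pixel columns grow to the right and rows downward; lengths in m; the calibration is good to about 2 mm. A picture is of the moment at which its call begins: read the wrist's pose just before it. calibration takes no time and is no camera call; for the wrist camera it gives the pose at the moment of the call.
- robot.close_job(): hands the job in; it is judged then, once.
The state is a dict: "t": time; "joint_positions": joint angles; "joint_velocities": joint speeds; "effort": joint torques, N m; "tcp_pos": TCP position; "tcp_rot": TCP orientation; "ft_force": force on the tool from outside, world axes, zero at the start; "torque": the same for the moment, N m; "finger_gap": finger opening in m; "gripper_force": force on a finger pad.
Only numpy, scipy, OpenCV 4.12 (cv2) and the standard library are available. Lean on these libraries where they do the work, as an engineer would, in place of code of your own. Each camera call takes 0.05 s, during which the arm holds its last target. There are 200 camera calls.

## Working session

There is one attempt and no reset: what is moved stays moved. The work goes in short steps, Python scripts to look and compute and a shell command to move; the robot and the scene stay as the last step left them, time stands still between calls to the robot, and variables do not carry over. Pictures are saved under pics/ and viewed, at most 10 in all, crops included, and the job is handed in when it is done.

```bash
ls; mkdir -p pics; cat > h.py <<'E'
import numpy as np,cv2
from station import robot
def grab(n):
    c=robot.calibration(n); p,d=robot.grab_frame(n); return p,d,np.array(c["camera_matrix"]),np.array(c["camera_from_world"])
def pts(d,K,T):
    v,u=np.mgrid[:d.shape[0],:d.shape[1]]
    P=np.stack([(u-K[0,2])/K[0,0]*d,(v-K[1,2])/K[1,1]*d,d],-1)
    return (P-T[:3,3])@T[:3,:3]
def save(n,p): cv2.imwrite("pics/"+n,cv2.cvtColor(p,cv2.COLOR_RGB2BGR))
E
python3 - <<'E'
from h import *
ims=[]
for n in("scene","side","wrist"):
    p,d,K,T=grab(n); np.savez(n+"0.npz",p=p,d=d,K=K,T=T); ims.append(p)
o=np.vstack([np.hstack(ims[:2]),np.hstack([ims[2],ims[2]*0])])
save("a.png",cv2.resize(o,(800,600)))
print(robot.sense())
E
```

```text
pics
{'t': 0.15, 'joint_positions': array([-1.39313346e-01,  2.91136490e-01, -1.53916238e-01,  1.12672113e+00,
       -6.14705531e-07,  1.43146740e+00]), 'joint_velocities': array([-0.00074761, -0.00064116,  0.00285695, -0.00060847, -0.00052256,
       -0.00062494]), 'effort': array([ 1.43475558e-03, -5.37369597e+01,  3.31521606e+01,  1.14745408e-02,
       -1.60248046e-04, -2.47105180e-05]), 'tcp_pos': array([5.24652351e-01, 4.53488471e-05, 2.05685429e-01]), 'tcp_rot': array([-2.22087242e+00, -2.22090703e+00,  9.25008909e-04]), 'ft_force': array([-0.56173803,  0.47197061,  0.44106124]), 'torque': array([-0.00469084, -0.00554767,  0.05748179]), 'gripper_force': 0.0, 'finger_gap': 0.08541898562389981}
```

View pics/a.png

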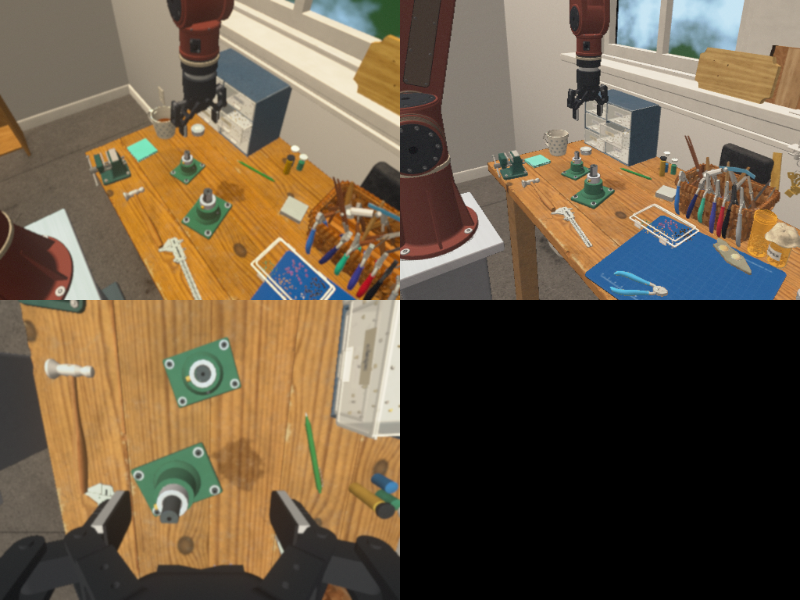

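The scene shows two green stands: A at scene (187,165) in the picture, wrist (203,373), and B at scene (207,213), wrist (177,490). B looks larger and has a taller shaft. I'll measure both and take an enlarged crop.

```bash
python3 - <<'E'
from h import *
cr=[]
for n in("wrist","scene","side"):
    z=np.load(n+"0.npz"); p,d,K,T=z["p"],z["d"],z["K"],z["T"]; P=pts(d,K,T)
    hsv=cv2.cvtColor(p,cv2.COLOR_RGB2HSV)
    m=cv2.inRange(hsv,(60,90,40),(85,255,200))
    N,L,S,C=cv2.connectedComponentsWithStats(cv2.morphologyEx(m,cv2.MORPH_OPEN,np.ones((3,3),np.uint8)))
    for i in range(1,N):
        if S[i,4]<400: continue
        q=P[(L==i)&(d>0)]
        if len(q)<50: continue
        f=q[abs(q[:,2]-.012)<.004]
        print(n,C[i].round(),S[i,4],"n",len(f))
        if len(f)>50:
            r=cv2.minAreaRect((f[:,:2]*1000).astype(np.float32)); print("  rect mm",np.round(r[0],1),np.round(r[1],1),round(r[2],1), "zmax",np.percentile(q[:,2],98).round(4))
    # tall things in shaft region: near x .3-.8
    t=(d>0)&(P[...,2]>.108)&(P[...,2]<.122)&(P[...,0]>.3)&(P[...,0]<.8)&(abs(P[...,1])<.3)
    N,L,S,C=cv2.connectedComponentsWithStats(t.astype(np.uint8))
    for i in range(1,N):
        if S[i,4]>40: print(" top",C[i].round(),S[i,4],np.median(P[L==i],0).round(4))
w=np.load("wrist0.npz")["p"];s=np.load("scene0.npz")["p"]
a=cv2.resize(w[195:300,150:300],(800,560))
b=cv2.resize(s[180:310,205:305],(430,560))
save("b.png",cv2.resize(np.hstack([a,b]),(800,364)))
E
```

```text
wrist [258.  89.] 2570 n 2232
  rect mm [528.2  75.2] [94.2 68.3] 18.2 zmax 0.0474
wrist [227. 224.] 2799 n 2158
  rect mm [486.5 -95.5] [122.3  89.4] 22.2 zmax 0.0612
 top [462.  81.] 1811 [0.69   0.0854 0.1151]
 top [498. 162.] 111 [0.7344 0.019  0.1153]
 top [217. 276.] 442 [ 0.4872 -0.0938  0.1162]
scene [255. 283.] 525 n 447
  rect mm [ 455.6 -108.9] [65.5 93. ] 14.3 zmax 0.0606
 top [289. 139.] 43 [0.7373 0.1545 0.1148]
 top [310. 165.] 243 [0.6944 0.0169 0.1149]
 top [265. 246.] 100 [ 0.4841 -0.0993  0.1159]
 top [414. 258.] 296 [ 0.7141 -0.288   0.1109]
 top [247. 157.] 69 [0.7183 0.2536 0.1146]
 top [283. 176.] 237 [0.6934 0.0218 0.1151]
 top [247. 213.] 49 [ 0.482  -0.1013  0.1144]
 top [372. 218.] 63 [ 0.7344 -0.2834  0.1098]
```

View pics/b.png

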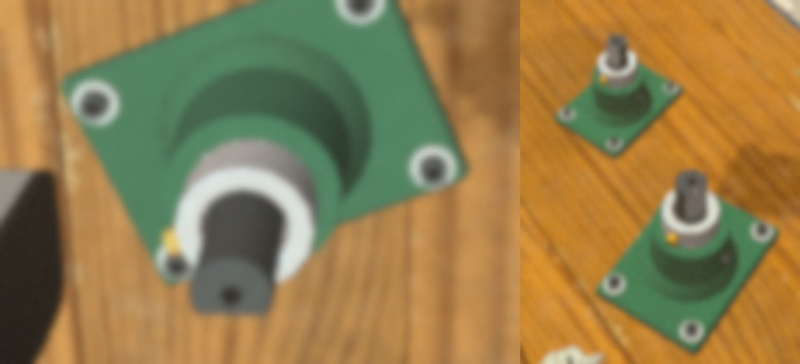

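Stand B (wrist crop, shaft top at (232,285) in it, screw at (172,240)) is the one meant. Its foot measures about 122 x 90 mm, the housing is 60 mm high and the top is at 116 mm. A's foot measures only 94 x 68 mm, so it's the look-alike. The set-screw is on the -x side at a stand yaw of about 22°. The flat faces roughly -y.

```bash
python3 - <<'E'
from h import *
z=np.load("wrist0.npz");p,d,K,T=z["p"],z["d"],z["K"],z["T"]
print(K.round(1),"cam",(-T[:3,:3].T@T[:3,3]).round(3),"axis",T[2,:3].round(3))
P=pts(d,K,T)
hsv=cv2.cvtColor(p,cv2.COLOR_RGB2HSV)
# bolt-hole-free foot outline -> ray cast corners at z=.012
m=cv2.inRange(hsv,(60,90,40),(85,255,200));m[:170]=0
q=P[(m>0)&(abs(P[...,2]-.012)<.003)&(d>0)]
r=cv2.minAreaRect((q[:,:2]*1000).astype(np.float32));print(r,cv2.boxPoints(r).round(1).tolist())
t=(P[...,2]>.112)&(P[...,2]<.12)&(abs(P[...,0]-.485)<.03)&(abs(P[...,1]+.095)<.03)
q=P[t];print(q.min(0),q.max(0))
# screw
m=cv2.inRange(hsv,(18,120,120),(32,255,255));m[:220]=0;m[300:]=0;m[:,:180]=0;m[:,240:]=0
q=P[(m>0)&(P[...,2]>.05)];print("screw",len(q),np.median(q,0) if len(q) else 0)
E
```

```text
[[304.9   0.  256.2]
 [  0.  304.9 189.1]
 [  0.    0.    1. ]] cam [0.525 0.075 0.374] axis [ 0.001 -0.298 -0.954]
((628.4683837890625, -75.36717987060547), (413.43804931640625, 115.68099975585938), 3.0118637084960938) [[419.0, -28.5], [425.1000061035156, -144.0], [837.9000244140625, -122.30000305175781], [831.9000244140625, -6.699999809265137]]
[ 0.47517915 -0.10456903  0.11200714] [ 0.49853488 -0.085546    0.11890979]
screw 9 [ 0.46170409 -0.1057295   0.07494229]
```

```bash
python3 -m handwheel '[[0,0,0,-32,-13,0,-1],[0,0,0,-33,-13,0,-1],[0,0,0,-32,-12,0,-1],[0,0,-0.175,0,0,0,-1],[0,0,-0.175,0,0,0,-1]]'; python3 -m handwheel '[[0,0,-0.175,0,0,0,-1],[0,0,-0.175,0,0,0,-1],[0,0,-0.175,0,0,0,-1],[0,0,-0.175,0,0,0,-1],[0,0,-0.175,0,0,0,-1]]';python3 -m handwheel '[[0,0,-0.175,0,0,0,-1],[0,0,-0.171,0,0,0,-1],[0,0,0,0,0,0,-1],[0,0,0,0,0,0,-1],[0,0,0,0,0,0,-1]]'
cat >> h.py <<'E'
def state():
    from scipy.spatial.transform import Rotation as R
    s=robot.sense(); M=R.from_rotvec(s["tcp_rot"]).as_matrix()
    print("t",round(s["t"],2),"tcp",s["tcp_pos"].round(4),"yaw_y",np.degrees(np.arctan2(M[1,1],M[0,1])).round(2),"z",M[:,2].round(3),"F",s["ft_force"].round(1),"M",s["torque"].round(2),"gap",round(s["finger_gap"],4),round(s["gripper_force"],1),"q",s["joint_positions"].round(2))
E
python3 - <<'E'
from h import *
state()
for n in("wrist","scene"):
    p,d,K,T=grab(n); np.savez(n+"1.npz",p=p,d=d,K=K,T=T)
    if n=="wrist":
        P=pts(d,K,T)
        t=(P[...,2]>.113)&(P[...,2]<.12)&(abs(P[...,0]-.485)<.03)&(abs(P[...,1]+.095)<.03)
        q=P[t];print(q.min(0),q.max(0),len(q)); 
        v,u=np.where(t);print(u.min(),u.max(),v.min(),v.max())
        save("c.png",np.hstack([cv2.resize(p[v.min()-60:v.max()+70,u.min()-70:u.max()+70],None,fx=3,fy=3)])[:600,:800])
E
```

```text
t: 0.78
tcp_pos: [0.4867, -0.0975, 0.206]
tcp_rot: [-1.795, -2.578, 0.0]
ft_force: [0.3, -0.7, 0.8]
finger_gap: 0.0854
gripper_force: 0.0
t: 1.4
tcp_pos: [0.4868, -0.0969, 0.2059]
tcp_rot: [-0.532, -3.096, -0.0]
ft_force: [0.0, -0.8, -0.7]
finger_gap: 0.0855
gripper_force: 0.0
t: 2.02
tcp_pos: [0.487, -0.097, 0.2061]
tcp_rot: [-0.003, -3.142, -0.0]
ft_force: [0.8, -0.5, 0.1]
finger_gap: 0.0853
gripper_force: 0.0
t 2.02 tcp [ 0.487  -0.097   0.2061] yaw_y 89.89 z [-0.  0. -1.] F [ 0.8 -0.5  0.1] M [ 0.02 -0.06  0.03] gap 0.0853 0.0 q [-0.34  0.24 -0.23  1.11  0.   -0.34]
[ 0.474454   -0.10436509  0.11307928] [ 0.49817468 -0.08573429  0.11862439] 493
249 270 169 195
```

View pics/c.png

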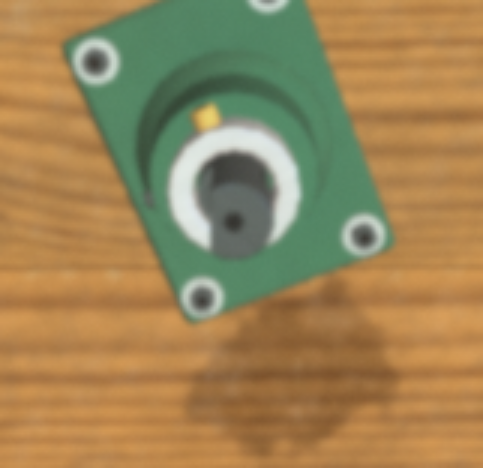

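```bash
python3 - <<'E'
from h import *
from scipy.optimize import least_squares
z=np.load("wrist1.npz");p,d,K,T=z["p"],z["d"],z["K"],z["T"];P=pts(d,K,T)
C=-T[:3,:3].T@T[:3,3]
def ray(uv,h):
    D=np.c_[(uv[:,0]-K[0,2])/K[0,0],(uv[:,1]-K[1,2])/K[1,1],np.ones(len(uv))]@T[:3,:3]
    return C+D*((h-C[2])/D[:,2])[:,None]
t=((P[...,2]>.113)&(P[...,2]<.12)&(abs(P[...,0]-.485)<.03)&(abs(P[...,1]+.095)<.03)).astype(np.uint8)
c=max(cv2.findContours(t,0,cv2.CHAIN_APPROX_NONE)[0],key=len)[:,0].astype(float)
B=ray(c,.116)[:,:2]*1000
def f(x):
    r=B-x[:2]; n=np.array([np.cos(x[2]),np.sin(x[2])])
    return np.maximum(np.hypot(*r.T)-x[3],r@n-x[3]*7/12)
best=min((least_squares(f,[487,-97,a,11.5],loss="soft_l1") for a in np.radians(range(225,300,10))),key=lambda s:s.cost)
print("shaft",best.x[:2].round(1),"flat deg",np.degrees(best.x[2]).round(1),"r",best.x[3].round(2),best.cost.round(2))
hsv=cv2.cvtColor(p,cv2.COLOR_RGB2HSV)
m=cv2.inRange(hsv,(60,90,30),(85,255,220))
N,L,S,c=cv2.connectedComponentsWithStats(m)
for i in range(1,N):
    if S[i,4]<1500: continue
    k=max(cv2.findContours((L==i).astype(np.uint8),0,cv2.CHAIN_APPROX_NONE)[0],key=len)[:,0].astype(float)
    Q=ray(k,.012)[:,:2]*1000; r=cv2.minAreaRect(Q.astype(np.float32)); print(S[i],np.round(r[0],1),np.round(r[1],1),round(r[2],2))
m=cv2.inRange(hsv,(18,110,110),(32,255,255))&((P[...,2]>.055)&(P[...,2]<.09)).astype(np.uint8)*255
q=P[(m>0)&(abs(P[...,0]-.47)<.04)&(abs(P[...,1]+.1)<.04)];print("screw",len(q),q.mean(0).round(4))
# collar top ring
w=(P[...,2]>.079)&(P[...,2]<.085)&(np.hypot(P[...,0]-.487,P[...,1]+.097)<.028)
q=P[w][:,:2]*1000; print("collar",np.round(cv2.minEnclosingCircle(q.astype(np.float32))[0],1),cv2.minEnclosingCircle(q.astype(np.float32))[1])
E
```

```text
shaft [486.1 -97.5] flat deg 269.5 r 11.82 1.94
[ 209  101   96  109 3704] [485.5 -97.4] [122.6  89.4] 22.17
[ 362  149   62   77 1506] [525.6  73.6] [92.9 68.6] 18.97
screw 52 [ 0.4623 -0.1069  0.0749]
collar [486.4 -97.5] 21.867403030395508
```

```bash
python3 -m handwheel '[[0,0,0,1,-0.5,40,-1],[0,0,0,0,0,40,-1],[0,0,0,0,0,25,-1],[0,0,0,0,0,11,-1],[0,0,0,0,0,0,0]]';python3 -m handwheel '[[0,0,0,0,0,0,1],[0,0,0,0,0,0,1],[0,0,0,0,0,0,1],[0,0,0,0,0,0,1],[0,0,0,0,0,0,1]]'; python3 - <<'E'
from h import *
state()
E
```

```text
t: 2.75
tcp_pos: [0.4859, -0.0974, 0.09]
tcp_rot: [-0.0, -3.141, -0.0]
ft_force: [0.3, 0.6, -0.2]
finger_gap: 0.0695
gripper_force: 0.0
t: 3.38
tcp_pos: [0.4867, -0.0976, 0.0909]
tcp_rot: [-0.0, 3.14, -0.0]
ft_force: [-0.0, 2.1, 6.2]
finger_gap: -0.0001
gripper_force: 3.3
t 3.38 tcp [ 0.4867 -0.0976  0.0909] yaw_y 90.01 z [ 0.002 -0.    -1.   ] F [-0.   2.1  6.2] M [0.22 0.1  0.01] gap -0.0001 3.3 q [-0.35  0.34 -0.42  0.82  0.   -0.35]
```

```bash
python3 - <<'E'
from h import *
state()
a=grab("wrist")[0];b=grab("scene")[0];c=grab("side")[0]
save("d.png",np.hstack([cv2.resize(b[130:310,170:350],(400,400)),cv2.resize(c[130:290,160:320],(400,400))]))
save("d2.png",a)
E
```

```text
t 3.38 tcp [ 0.4867 -0.0976  0.0909] yaw_y 90.01 z [ 0.002 -0.    -1.   ] F [-0.   2.1  6.2] M [0.22 0.1  0.01] gap -0.0001 3.3 q [-0.35  0.34 -0.42  0.82  0.   -0.35]
```

View pics/d.png

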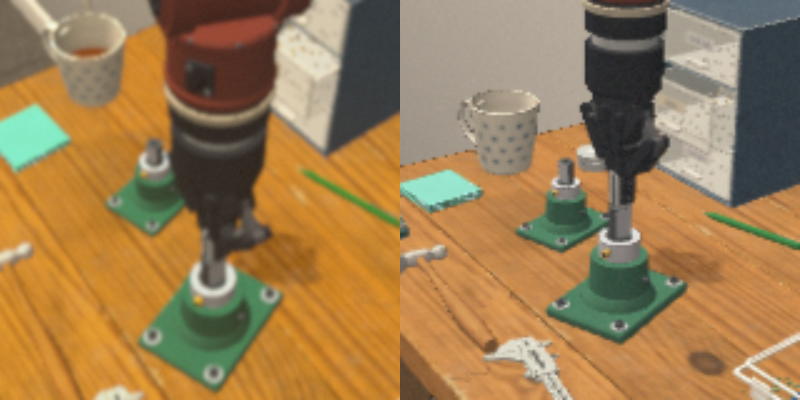

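View pics/d2.png

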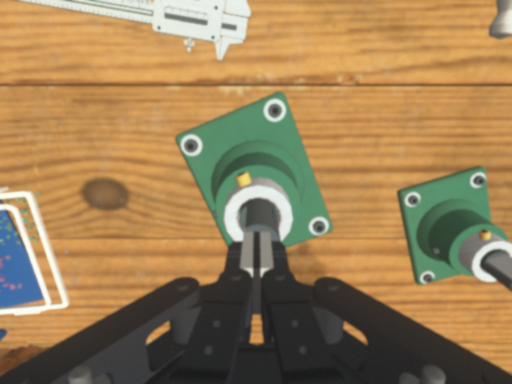

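```bash
python3 - <<'E'
from h import *
for n,us,vs in(("wrist",262,range(195,290,6)),("side",259,range(180,236,4))):
    p,d,K,T=grab(n);P=pts(d,K,T)
    for v in vs: print(n,v,P[v,us].round(4),p[v,us])
p,d,K,T=grab("side");P=pts(d,K,T)
q=T[:3,:3]@robot.sense()["tcp_pos"]+T[:3,3];print((K@q/q[2])[:2])
E
```

```text
wrist 195 [ 0.47  -0.095  0.083] [231 235 230]
wrist 201 [ 0.4742 -0.095   0.0822] [79 82 76]
wrist 207 [ 0.4741 -0.0952  0.0926] [80 81 77]
wrist 213 [ 0.4742 -0.0953  0.1018] [79 80 76]
wrist 219 [ 0.474  -0.0955  0.1106] [79 80 76]
wrist 225 [ 0.4752 -0.0956  0.1156] [ 96 103 100]
wrist 231 [ 0.4781 -0.0956  0.1165] [120 123 118]
wrist 237 [ 0.4765 -0.0957  0.1265] [143 139 131]
wrist 243 [ 0.4761 -0.0959  0.1335] [143 139 131]
wrist 249 [ 0.4765 -0.0959  0.1383] [142 139 131]
wrist 255 [ 0.4763 -0.096   0.144 ] [142 139 130]
wrist 261 [ 0.4763 -0.0961  0.1488] [141 137 130]
wrist 267 [ 0.4767 -0.0962  0.1526] [166 161 152]
wrist 273 [ 0.4788 -0.0962  0.1536] [197 192 181]
wrist 279 [ 0.4765 -0.0963  0.1611] [47 45 44]
wrist 285 [ 0.4778 -0.0964  0.163 ] [41 39 37]
side 180 [ 0.4836 -0.1417  0.2177] [89 87 85]
side 184 [ 0.4822 -0.1441  0.2086] [81 77 78]
side 188 [ 0.4753 -0.154   0.2036] [41 40 43]
side 192 [ 0.477  -0.1522  0.1923] [37 35 36]
side 196 [ 0.4926 -0.1315  0.1702] [45 44 45]
side 200 [ 0.6999  0.1499 -0.0028] [198 138  80]
side 204 [ 6.789e-01  1.206e-01 -3.000e-04] [204 141  83]
side 208 [0.6586 0.0923 0.0022] [185 127  72]
side 212 [ 0.6479  0.0771 -0.0026] [214 148  87]
side 216 [ 0.6303  0.0526 -0.0012] [208 141  80]
side 220 [ 0.6143  0.0303 -0.0007] [201 139  78]
side 224 [ 5.99e-01  8.80e-03 -3.00e-04] [195 135  78]
side 228 [ 5.84e-01 -1.20e-02  3.00e-04] [194 132  72]
side 232 [ 5.703e-01 -3.130e-02  3.000e-04] [128 103  65]
[248.49398763 220.15057889]
```

Wrist view: the closed pads (262,250) stand on the shaft top, visible below them at (262,228). Depth puts the fingertips at z≈0.117 although the reported TCP is at 0.091, so the tips sit about 26 mm higher than the tool frame says. I'll open the gripper and measure the actual finger and body geometry before going lower.

```bash
python3 -m handwheel '[[0,0,0,0,0,0,-0.5],[0,0,0,0,0,0,-1],[0,0,0,0,0,0,-1],[0,0,0,0,0,0,-1],[0,0,0,0,0,0,-1]]'; python3 - <<'E'
from h import *
state(); c=robot.sense()["tcp_pos"]
A=[]
for n in("wrist","side","scene"):
    p,d,K,T=grab(n);P=pts(d,K,T);np.savez(n+"2.npz",p=p,d=d,K=K,T=T)
    k=(d>0)&(abs(P[...,0]-c[0])<.07)&(abs(P[...,1]-c[1])<.09)&(P[...,2]>.1)&(P[...,2]<.26)
    if n!="wrist": k&=True
    q=(P[k]-c)*1000; 
    print(n)
    for z0 in range(20,160,8):
        s=q[(q[:,2]>=z0)&(q[:,2]<z0+8)]
        if len(s)>3: print(z0,len(s),"x",s[:,0].min().round(),s[:,0].max().round(),"y",s[:,1].min().round(),s[:,1].max().round(), "mid", (abs(s[:,1])<15).sum())
im=[np.load(n+"2.npz")["p"] for n in("wrist","side")]
save("e.png",np.hstack([cv2.resize(im[0][150:384,130:400],(400,347)),cv2.resize(im[1][100:260,190:330],(304,347))]))
E
```

```text
t: 4.3
tcp_pos: [0.4859, -0.0974, 0.09]
tcp_rot: [0.0, -3.141, -0.0]
ft_force: [0.5, -0.5, 0.7]
finger_gap: 0.0852
gripper_force: 0.0
t 4.3 tcp [ 0.4859 -0.0974  0.09  ] yaw_y 90.01 z [-0.  0. -1.] F [ 0.5 -0.5  0.7] M [-0.02  0.04  0.02] gap 0.0852 0.0 q [-0.35  0.34 -0.42  0.82  0.   -0.35]
wrist
20 1406 x -12.0 12.0 y -7.0 12.0 mid 1406
28 5 x -10.0 -1.0 y -3.0 9.0 mid 5
36 317 x -11.0 12.0 y -50.0 49.0 mid 0
44 904 x -11.0 12.0 y -57.0 55.0 mid 0
52 1146 x -11.0 13.0 y -57.0 56.0 mid 0
60 1367 x -11.0 12.0 y -57.0 56.0 mid 0
68 1278 x -11.0 11.0 y -57.0 56.0 mid 0
76 1213 x -13.0 0.0 y -67.0 67.0 mid 0
84 5491 x -14.0 13.0 y -76.0 74.0 mid 0
92 7897 x -17.0 14.0 y -75.0 73.0 mid 340
100 8198 x -18.0 3.0 y -72.0 70.0 mid 2399
108 7302 x -18.0 -5.0 y -65.0 63.0 mid 2216
116 1620 x -20.0 -14.0 y -32.0 30.0 mid 300
side
20 41 x -13.0 10.0 y -8.0 13.0 mid 41
36 28 x -12.0 11.0 y -52.0 49.0 mid 0
44 51 x -13.0 11.0 y -57.0 51.0 mid 0
52 49 x -14.0 9.0 y -57.0 59.0 mid 0
60 54 x -13.0 10.0 y -58.0 58.0 mid 0
68 50 x -14.0 9.0 y -58.0 57.0 mid 0
76 41 x -16.0 10.0 y -61.0 67.0 mid 0
84 8
[... 361 characters left out ...]
01 x -39.0 22.0 y -40.0 16.0 mid 22
scene
20 92 x -13.0 11.0 y -9.0 10.0 mid 92
36 17 x -10.0 10.0 y -50.0 46.0 mid 0
44 48 x -11.0 9.0 y -58.0 55.0 mid 0
52 48 x -11.0 9.0 y -58.0 56.0 mid 0
60 41 x -12.0 7.0 y -58.0 45.0 mid 0
68 38 x -11.0 5.0 y -57.0 48.0 mid 0
76 15 x -13.0 -1.0 y -58.0 61.0 mid 0
84 82 x -14.0 12.0 y -76.0 71.0 mid 0
92 113 x -17.0 12.0 y -76.0 72.0 mid 0
100 126 x -17.0 12.0 y -75.0 71.0 mid 8
108 97 x -17.0 12.0 y -74.0 68.0 mid 6
116 103 x -20.0 12.0 y -73.0 67.0 mid 5
124 116 x -20.0 12.0 y -71.0 67.0 mid 6
132 153 x -19.0 12.0 y -71.0 65.0 mid 5
140 151 x -14.0 12.0 y -70.0 64.0 mid 0
148 37 x -31.0 10.0 y -39.0 -18.0 mid 0
156 111 x -38.0 25.0 y -39.0 11.0 mid 21
```

View pics/e.png

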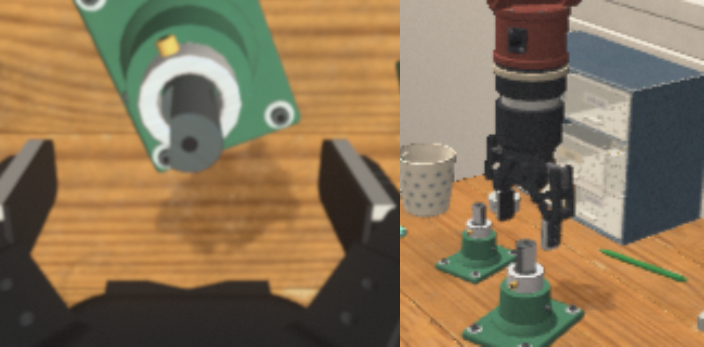

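Confirmed: the whole gripper sits 26 mm farther back than reported. With the gripper open, the tips are at +39 mm and the palm at about +98 mm. I'll go 28 mm lower for the shaft.

```bash
python3 -m handwheel '[[0,0,0,0,0,14,-1],[0,0,0,0,0,14,-1],[0,0,0,0,0,0,0],[0,0,0,0,0,0,1],[0,0,0,0,0,0,1]]';python3 -m handwheel '[[0,0,0,0,0,0,1],[0,0,0,0,0,0,1],[0,0,0,0,0,0,1],[0,0,0,0,0,0,1],[0,0,0,0,0,0,1]]'; python3 - <<'E'
from h import *
state()
E
```

```text
t: 5.08
tcp_pos: [0.4863, -0.0976, 0.0624]
tcp_rot: [-0.0, 3.141, -0.0]
ft_force: [-0.5, 0.0, 0.3]
finger_gap: 0.0324
gripper_force: 0.0
t: 5.7
tcp_pos: [0.4863, -0.0944, 0.0628]
tcp_rot: [-0.003, 3.14, 0.009]
ft_force: [-0.0, 15.3, 10.1]
finger_gap: 0.0179
gripper_force: 59.0
t 5.7 tcp [ 0.4863 -0.0944  0.0628] yaw_y 90.12 z [ 0.001  0.006 -1.   ] F [-0.  15.3 10.1] M [ 3.24  0.02 -0.08] gap 0.0179 59.0 q [-0.34  0.37 -0.45  0.75  0.01 -0.35]
```

```bash
python3 -m handwheel '[[0,0,0,0,2.5,0,1],[0,0,0.148,-0.37,0,0,1],[0,0,0.148,-0.37,0,0,1],[0,0,0.148,-0.37,0,0,1],[0,0,0.148,-0.37,0,0,1]]';python3 -m handwheel '[[0,0,0.148,-0.37,0,0,1],[0,0,0.148,-0.37,0,0,1],[0,0,0.148,-0.37,0,0,1],[0,0,0.148,-0.37,0,0,1],[0,0,0,0,0,0,1]]'; python3 -m handwheel '[[0,0,0,0,0,0,1],[0,0,0,0,0,0,1],[0,0,0,0,0,0,1],[0,0,0,0,0,0,1],[0,0,0,0,0,0,1]]';python3 - <<'E'
from h import *
state()
E
```

```text
t: 6.32
tcp_pos: [0.4875, -0.0953, 0.0628]
tcp_rot: [0.923, 3.002, 0.0]
ft_force: [-3.1, -0.0, 6.8]
finger_gap: 0.0175
gripper_force: 60.8
t: 6.95
tcp_pos: [0.488, -0.0968, 0.0628]
tcp_rot: [1.756, 2.605, -0.002]
ft_force: [-5.3, -1.3, 7.6]
finger_gap: 0.0178
gripper_force: 61.3
t: 7.58
tcp_pos: [0.488, -0.0968, 0.0628]
tcp_rot: [1.753, 2.607, -0.002]
ft_force: [-5.9, -1.3, 7.2]
finger_gap: 0.0175
gripper_force: 61.2
t 7.58 tcp [ 0.488  -0.0968  0.0628] yaw_y 22.15 z [-0.    -0.001 -1.   ] F [-5.9 -1.3  7.2] M [-0.15  0.66 -0.05] gap 0.0175 61.2 q [-0.34  0.37 -0.45  0.75 -0.    0.84]
```

```bash
python3 -m handwheel '[[0,0,0,0,0,0,0.5],[0,0,0,0,0,0,0],[0,0,0,0,0,0,-1],[0,0,0,0,0,0,-1],[0,0,0,0,-2.5,0,-1]]';python3 - <<'E'
from h import *
from scipy.optimize import least_squares
state()
p,d,K,T=grab("wrist");P=pts(d,K,T);np.savez("wrist3.npz",p=p,d=d,K=K,T=T)
C=-T[:3,:3].T@T[:3,3]
def ray(uv,h):
    D=np.c_[(uv[:,0]-K[0,2])/K[0,0],(uv[:,1]-K[1,2])/K[1,1],np.ones(len(uv))]@T[:3,:3]
    return C+D*((h-C[2])/D[:,2])[:,None]
t=((P[...,2]>.1135)&(P[...,2]<.119)&(np.hypot(P[...,0]-.486,P[...,1]+.0975)<.02)).astype(np.uint8)
B=ray(max(cv2.findContours(t,0,cv2.CHAIN_APPROX_NONE)[0],key=len)[:,0].astype(float),.116)[:,:2]*1000
def f(x):
    r=B-x[:2]; n=np.array([np.cos(x[2]),np.sin(x[2])])
    return np.maximum(np.hypot(*r.T)-x[3],r@n-x[3]*7/12)
b=min((least_squares(f,[486,-97.5,a,11.8],loss="soft_l1") for a in np.radians(range(160,260,10))),key=lambda s:s.cost)
print("shaft",b.x[:2].round(1),"flat",np.degrees(b.x[2]).round(1),b.x[3].round(2),b.cost)
m=cv2.inRange(cv2.cvtColor(p,cv2.COLOR_RGB2HSV),(60,90,30),(85,255,220));N,L,S,c=cv2.connectedComponentsWithStats(m)
i=1+S[1:,4].argmax();q=max(cv2.findContours((L==i).astype(np.uint8),0,1)[0],key=len)[:,0].astype(float)
r=cv2.minAreaRect((ray(q,.012)[:,:2]*1000).astype(np.float32));print(S[i],r)
save("f.png",cv2.resize(p[100:384],(760,421)))
E
```

```text
t: 8.2
tcp_pos: [0.4862, -0.0973, 0.0621]
tcp_rot: [1.753, 2.607, 0.0]
ft_force: [0.5, -0.4, 0.3]
finger_gap: 0.0854
gripper_force: 0.0
t 8.2 tcp [ 0.4862 -0.0973  0.0621] yaw_y 22.18 z [ 0. -0. -1.] F [ 0.5 -0.4  0.3] M [-0.   -0.01  0.04] gap 0.0854 0.0 q [-0.35  0.37 -0.45  0.75 -0.    0.84]
shaft [485.8 -97. ] flat 201.2 12.09 3.4808231220349066
[  171   135   171   116 11003] ((485.5464172363281, -96.03643798828125), (124.17166137695312, 91.3863754272461), 22.179689407348633)
```

View pics/f.png

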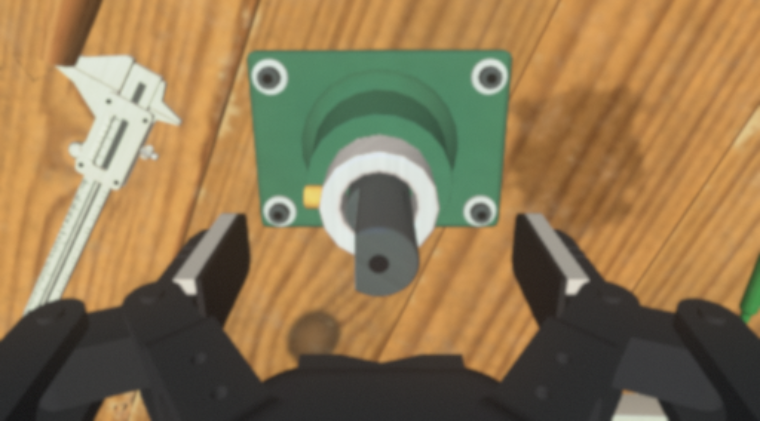

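The flat (left edge of the shaft top at (357,265)) now faces the same way as the screw at (312,197). The fit gives 201° for the flat and 202° for the screw. Next: turn a quarter turn, descend and grip the collar clear of the screw.

```bash
python3 -m handwheel '[[0,0,-0.175,0,0,0,-1],[0,0,-0.175,0,0,0,-1],[0,0,-0.175,0,0,0,-1],[0,0,-0.175,0,0,0,-1],[0,0,-0.175,0,0,0,-1]]';python3 -m handwheel '[[0,0,-0.175,0,0,0,-1],[0,0,-0.175,0,0,0,-1],[0,0,-0.175,0,0,0,-1],[0,0,-0.171,0,0,0,-1],[0,0,0,0,0,10,-1]]';python3 -m handwheel '[[0,0,0,0,0,10,-1],[0,0,0,0,0,7,-1],[0,0,0,0,0,0,-1],[0,0,0,0,0,0,-0.3],[0,0,0,0,0,0,0.2]]';python3 -m handwheel '[[0,0,0,0,0,0,0.6],[0,0,0,0,0,0,1],[0,0,0,0,0,0,1],[0,0,0,0,0,0,1],[0,0,0,0,0,0,1]]';python3 - <<'E'
from h import *
state()
E
```

```text
t: 8.88
tcp_pos: [0.486, -0.0973, 0.0621]
tcp_rot: [-0.474, -3.106, -0.0]
ft_force: [-0.1, -0.2, -0.6]
finger_gap: 0.0857
gripper_force: 0.0
t: 9.5
tcp_pos: [0.4867, -0.0976, 0.0522]
tcp_rot: [-0.602, 3.082, -0.001]
ft_force: [0.1, -1.0, -0.2]
finger_gap: 0.0854
gripper_force: 0.0
t: 10.12
tcp_pos: [0.4864, -0.0974, 0.0354]
tcp_rot: [-0.604, 3.082, -0.0]
ft_force: [0.2, -0.7, 0.2]
finger_gap: 0.0518
gripper_force: 0.0
t: 10.75
tcp_pos: [0.486, -0.0965, 0.0358]
tcp_rot: [-0.605, 3.082, 0.002]
ft_force: [-2.4, 4.3, 10.2]
finger_gap: 0.0428
gripper_force: 59.9
t 10.75 tcp [ 0.486  -0.0965  0.0358] yaw_y 112.2 z [ 0.     0.001 -1.   ] F [-2.4  4.3 10.2] M [ 1.1   0.71 -0.03] gap 0.0428 59.9 q [-0.34  0.41 -0.49  0.68  0.   -0.73]
```

```bash
python3 -m handwheel '[[0,0,0,0,0,-6,1],[0,0,0,0,0,-6,1],[0,0,0,0,0,-6,1],[0,0,0,0,0,-6,1],[0,0,0,0,0,-5,1]]';python3 -m handwheel '[[0,0,0,0,0,0,1],[0,0,0,0,0,0,1],[0,0,0,0,0,0,1],[0,0,0,0,0,0,1],[0,0,0,0,0,0,1]]';python3 - <<'E'
from h import *
state()
ims=[]
for n in("wrist","side","scene"):
    p,d,K,T=grab(n);P=pts(d,K,T);ims.append(p)
    hsv=cv2.cvtColor(p,cv2.COLOR_RGB2HSV)
    k=(cv2.inRange(hsv,(18,110,100),(32,255,255))>0)&(np.hypot(P[...,0]-.462,P[...,1]+.107)<.02)&(P[...,2]>.05)
    print(n,"screw",k.sum(),P[k].mean(0).round(4) if k.any() else "")
    if n=="wrist":
        w=(hsv[...,1]<40)&(hsv[...,2]>170)&(np.hypot(P[...,0]-.486,P[...,1]+.0975)<.021)&(P[...,2]>.07)
        print("collar top",w.sum(),np.percentile(P[w][:,2],[10,50,90]).round(4))
save("g.png",np.hstack([cv2.resize(ims[0][120:384,100:420],(480,396)),cv2.resize(ims[1][140:280,200:313],(320,396))]))
E
```

```text
t: 11.38
tcp_pos: [0.486, -0.0965, 0.0644]
tcp_rot: [-0.605, 3.083, 0.002]
ft_force: [-0.1, 4.7, -1.7]
finger_gap: 0.043
gripper_force: 61.3
t: 12.0
tcp_pos: [0.486, -0.0965, 0.0642]
tcp_rot: [-0.605, 3.083, 0.002]
ft_force: [0.2, 6.0, -1.8]
finger_gap: 0.043
gripper_force: 61.4
t 12.0 tcp [ 0.486  -0.0965  0.0642] yaw_y 112.21 z [-0.     0.002 -1.   ] F [ 0.2  6.  -1.8] M [ 1.31 -0.09 -0.07] gap 0.043 61.4 q [-0.34  0.37 -0.45  0.75  0.   -0.73]
wrist screw 283 [ 0.462  -0.1074  0.1032]
collar top 3132 [0.11   0.1108 0.1115]
side screw 7 [ 0.46   -0.1083  0.1015]
scene screw 17 [ 0.4624 -0.108   0.1023]
```

View pics/g.png

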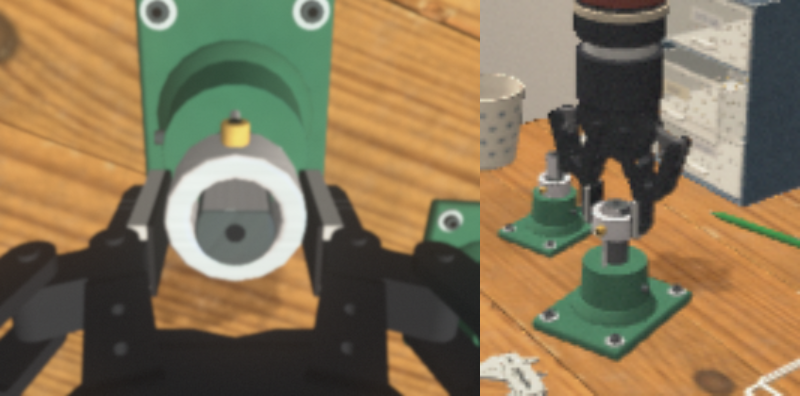

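The collar is up 28.5–29 mm: its top is at 0.111 m, and the brass screw at (236,132) in the wrist view stands square over the flat at (236,190). The grip is steady at 61 N, so I'm handing in.

```bash
python3 -c "
from station import robot
print(robot.close_job())"
```

```text
the job is handed in; nothing more can be done
None
```

The shaft's flat now faces the set-screw to within about 1°, and the gripper is holding the collar about 29 mm up with the screw over the middle of the flat, ready to tighten; the job is handed in.

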